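# Vibration check of a fold mirror with a hand-held vibration pen

## Robot

A 6-joint arm with a two-finger parallel gripper is mounted at the origin on the work surface. World frame = base frame: x ahead of the robot, y to its left, z up, the work surface at z = 0. Lengths are in mm, angles in rad, forces in N, time in s.
With the tool pointing down it reaches from about 350 to 775 mm from the base axis. Payload 7.3 kg.
Tool frame: the origin (TCP) lies midway between the tips of the shut fingers; the grasp point (between the pads) lies manip.grip_depth behind it (manip.grip_depth is the distance from the TCP to the grasp point, in mm); z points along the fingers, y is the line along which they close (so a half turn about z gives the same grasp; the last joint's range is limited). The gripper opens to 92 mm and grips with 3 to 60 N. Pads are 19 mm wide; open, the fingers measure 130 mm over their backs; the gripper's body (75 mm by 190 mm) begins 47 mm behind the grasp point.
Start: joints at [-1.301, 0.342, 1.524, -0, 1.275, -0.146], TCP at [212.083, -480.277, 226.741] pointing down, gripper open.
Joint ranges: [-2.53, 2.53], [-0.77, 2.02], [0.04, 2.7], [-1, 4.14], [0.28, 2.66], [-3.11, 3.11]. Speed limits (rad/s): [2.57, 2.57, 3.14, 3.14, 3.14, 3.14].

## Interface

Orientations are given as a 3x3 rotation matrix whose columns are the frame's x, y, z axes.
In Python, from workcell import manip gives the robot as it stands.
- The arm moves only by the tool carry_out, never from a script. Its argument "steps" is a list of rows, each an object of numbers: "dx", "dy", "dz": the shift along the tool's x, y, z in cm; "yaw": the turn about the tool's z in rad. In form: [{"dx": .., "dy": .., "dz": .., "yaw": ..}, ...]. A call has exactly 8 rows; each row shifts and turns the commanded pose from where the row before left it, along the tool's axes as they then stand; what a row does not reach is not made up. A row lasts 1/8 s, in which the tool goes at most 62.5 mm and 10.7 degrees, less where a joint would pass 70% of its speed; a pose out of reach is approached as far as the arm can. A call is refused whole if a number of a shift passes 6.25 or a number of a turn 0.188, either way. A call with a gripper value outside its range is refused whole. "fingers" is the finger opening in cm, from 0 to 9.18, set as the call begins (left out, the last holds). The fingers move at their own pace and stop on an object; "newtons" is the grip in N (left out, the last holds). Time passes only in rows, so rows that do not move let the fingers close, or fill a call up. It gives the time, the measured TCP pose, the force, the opening and the grip force at its end, in the units of the state.
- manip.get_obs(): the state, without advancing time (a new reading comes with each control period).
- manip.camera(name): name is "scene" or "side" or "wrist"; returns the picture (480x640x3 uint8, red, green, blue); there is no depth.
- manip.camera_info(name): a dict with "fx", "fy", "cx", "cy" (pixels), "R" (3x3) and "t" (3): a world point X has camera coordinates R X + t. Camera axes: x right, y down, z forward; pixel columns grow to the right and rows downward; lengths in mm; the calibration is good to about 2 mm. The wrist camera is an equidistant fisheye: a pixel r from the principal point sees the ray r / f radians off the axis. A picture is of the moment at which its call begins: read the wrist's pose just before it. camera_info takes no time and is no camera call; for the wrist camera it gives the pose at the moment of the call.
- manip.close_job(): hands the job in; it is judged then, once.
The state is a dict: "t": time; "joint_positions": joint angles; "qd": joint speeds; "tau": joint torques, N m; "tcp_pos": TCP position; "tool_rot": TCP orientation; "ft_force": force on the tool from outside, world axes, zero at the start; "ft_torque": the same for the moment, N m; "gripper_width": finger opening in mm; "grasp_force": force on a finger pad.
Only numpy, scipy, OpenCV 4.12 (cv2) and the standard library are available. Lean on these libraries where they do the work, as an engineer would, in place of code of your own. Each camera call takes 0.05 s, during which the arm holds its last target. There are 200 camera calls.

## Task

The fringes are shaking, so check the fold mirror for vibration: take the orange vibration pen out of its dock and first take a reference reading, holding the pen upright with its sprung tip on the blue measuring pad on the table, pressing gently, about 4 newtons (tip roughly half way in), for about two seconds. Then hold it in the same gentle way on the yellow measuring pad on the back of the tilted mirror cell, this time with the pen square to that sloping back, and finish while still holding it there. Never push hard, do not turn the mirror out of its set tilt, and leave the things standing about where they are.

Things in the scene. Friction and masses are not known exactly. Their poses are not given: they have to be found in the camera images.
- pen: Vibration pen, loose, 95 to 160 g: flat-sided orange body with black grip sleeve, 30 (x) by 20 (y) by 80 mm, then a round nose 16 mm thick and 45 mm long, then the thin sprung tip. Origin: centre of the body's lower end, where the nose begins; +z runs up the pen to the body's top at z = 80 mm, -z to the tip. Good grip: z = 42 mm, across the 20 mm width.
- pen_tip (a point): The round end of the pen's sprung steel tip (6 mm thick). On the pen's axis, 54 mm below the pen's origin when out; it moves up into the nose as it is pressed.
- plunger (a joint): How far the pen's sprung tip is pushed in, m: 0 is out, 0.009 is fully in against the stop. The spring gives 1.0 N at the start of travel and 0.6 N more for each mm: 4 N at 5 mm, 6.4 N at the stop.
- dock: Black dock, fixed, in which the pen stands upright: block 75 x 75 mm, 66 mm high, on a 96 mm square foot. Origin: centre of the underside. In its top a round hole 18.5 mm wide, 60 mm deep; the pen's shoulder rests on the top, nose and tip hang free in the hole, so draw it straight up by 60 mm or more.
- table_pad: Measuring pad on the table: steel disc 24 mm in diameter, 4 mm high, with a blue spot 19 mm in diameter on it, fixed. Origin: centre of its upper face; z is up.
- mount: Black fold mirror stand, fixed: base plate 160 (x) by 190 (y) by 14 mm; uprights at y = -72 and +72 mm, 175 mm high, carry the mirror cell between them; clamp knobs out to y = -98 and +98 mm at 150 mm height. A flat optic lies on the plate below. Origin: centre of the underside; the cell's back slopes to face up and towards -x.
- cell: Tilting mirror cell of the stand: round black disc 108 mm wide, 38 mm thick, back up. Origin: on the tilt axis (level, along the mount's y, 150 mm up); +z is the outward normal of the back, leaning 0.40 to 0.65 rad from vertical to the mount's -x, held by a stiff clamp (3 N m). Back plate at z = 18 mm, three screws 9 mm high at 41 mm from the centre, yellow pad in the middle.
- cell_spot (a point): Centre of the outer face of the yellow measuring pad on the cell's back, 22 mm along +z from the cell's origin: steel disc 24 mm in diameter, 4 mm high, with a yellow spot 19 mm in diameter. Same axes as the cell: +z is the face's outward normal.
- cell_rim (a point): A point at the lower rim of the cell's back, 50 mm from the centre; shows whether the cell has been turned.
- carton: Small white carton with a blue band, loose, 70 x 46 x 32 mm high, 90 g; a bystander. Origin: centre of the underside.
- lens_case: Round grey lens case, loose, 64 mm in diameter, 26 mm high; a bystander. Origin: centre of the underside.
- lens_post: Small lens in a black ring on a steel post, loose, 88 mm high on a foot 44 mm in diameter; a bystander. Origin: centre of the underside.
- driver: Screwdriver with a red handle, loose, 170 mm long, lying along its x; a bystander. Origin: under its middle.

How it is judged (in metres and radians):
On the way, in this order (a step that is already met when the one before it is completed fails the run):
1. the pen is drawn out of its dock, in the fingers (z of pen_tip in the frame of dock above 0.07 m and contact force between the fingers and pen above 3 N), for 0.1 s.
2. reference reading: the pen's tip within 9 mm of the centre of the blue pad, the pen upright within 8 degrees, pressing with 2 to 6 N, still, for 1.5 s (distance between pen_tip and table_pad below 0.009 m and angle between pen's own z axis and vertical below 0.14 rad and contact force between pen and table_pad between 2 and 6 N and contact force between the fingers and pen above 3 N and linear speed of pen below 0.01 m/s), for 1.5 s.
At the end, for the whole second after the job is handed in: Pen still held in the fingers, at rest, tip within 9 mm of the yellow pad's centre, pen square to its face within 8 degrees, pressing on it with 2 to 6 N; fingers not leaning on the stand, cell rim moved under 5 mm, bystanders under 20 mm (distance between pen_tip and cell_spot below 0.009 m and angle between the z axis of pen and the z axis of cell, either way round below 0.14 rad and contact force between pen and cell between 2 and 6 N and contact force between the fingers and pen above 3 N and linear speed of pen below 0.01 m/s and contact force between pen and mount below 6 N and contact force between the fingers and mount below 0.5 N and distance of cell_rim from where it was at the start of the episode below 0.005 m and distance of each of carton, lens_case, lens_post, driver from where it was at the start of the episode below 0.02 m); the arm keeps its last pose, push and grip.
It fails at once if the pen is pushed hard onto a measuring pad (over 15 N) (contact force between pen and table_pad above 15 N or contact force between pen and cell above 15 N).
It fails at once if the mirror cell is turned out of its set tilt (rim moved over 5 mm) (distance of cell_rim from where it was at the start of the episode above 0.005 m).
It fails at once if the carton, lens case, lens post or screwdriver is moved more than 20 mm (distance of any of carton, lens_case, lens_post, driver from where it was at the start of the episode above 0.02 m).
It also fails if it takes over 56 s, if anything falls off the work surface, if the arm or the gripper's body presses on something with over 40 N, if the wrist force passes 120 N, or if a joint passes its speed limit or range.

## Working session

There is one attempt and no reset: what is moved stays moved. The work goes in short steps, Python scripts to look and compute and a tool call to move; the robot and the scene stay as the last step left them, time stands still between calls to the robot, and variables do not carry over. Pictures are saved under pics/ and viewed, at most 10 in all, crops included, and the job is handed in when it is done.

Besides the shell and the picture viewer there is one more tool, called after "Request:" as name(argument=value, ...) on one line, values as JSON. carry_out: Moves the arm, as the interface text tells. Its arguments: {"type":"object","properties":{"steps":{"type":"array"},"fingers":{"type":"number"},"newtons":{"type":"number"}},"required":["steps"]}

```bash
mkdir -p pics; python3 - <<'E'
from workcell import manip
import cv2,numpy as np
o=manip.get_obs()
print({k:np.round(o[k],3).tolist() for k in o}, manip.grip_depth)
for n in("scene","side"):
    im=manip.camera(n); cv2.imwrite(f"pics/{n}0.png",im[:,:,::-1])
    c=manip.camera_info(n); print(n,{k:np.round(c[k],3).tolist() for k in c})
E
```

```text
{'t': 0.0, 'joint_positions': [-1.301, 0.343, 1.525, -0.0, 1.275, -0.146], 'qd': [0.0, -0.002, 0.0, -0.002, -0.001, 0.0], 'tau': [0.001, -43.124, -24.422, 0.072, 0.056, -0.0], 'tcp_pos': [211.961, -479.848, 226.035], 'tool_rot': [[0.915, 0.404, -0.0], [0.404, -0.915, 0.002], [0.0, -0.002, -1.0]], 'ft_force': [0.317, -1.129, -1.18], 'ft_torque': [0.012, -0.04, 0.05], 'grasp_force': 0.0, 'gripper_width': 92.3} 18.8
scene {'fx': 560.023, 'fy': 560.023, 'cx': 322.104, 'cy': 245.058, 'R': [[0.814, 0.581, -0.011], [0.344, -0.496, -0.798], [-0.469, 0.645, -0.603]], 't': [-484.073, -42.067, 1272.637]}
side {'fx': 444.193, 'fy': 444.193, 'cx': 322.433, 'cy': 243.798, 'R': [[-0.923, -0.385, 0.0], [-0.311, 0.745, -0.59], [0.227, -0.545, -0.807]], 't': [519.061, 142.619, 1061.65]}
```

View pics/scene0.png

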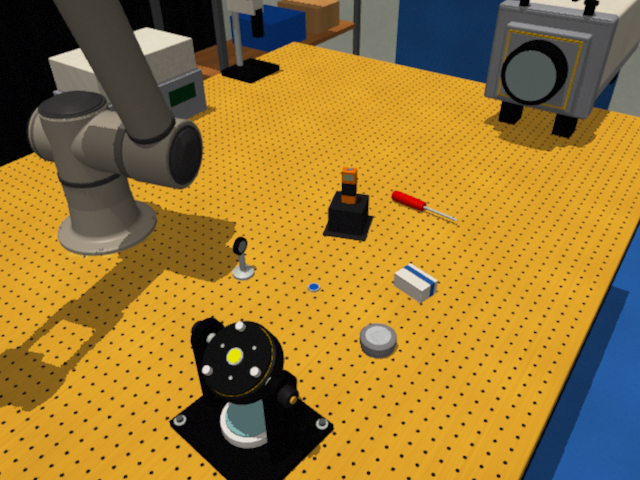

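View pics/side0.png

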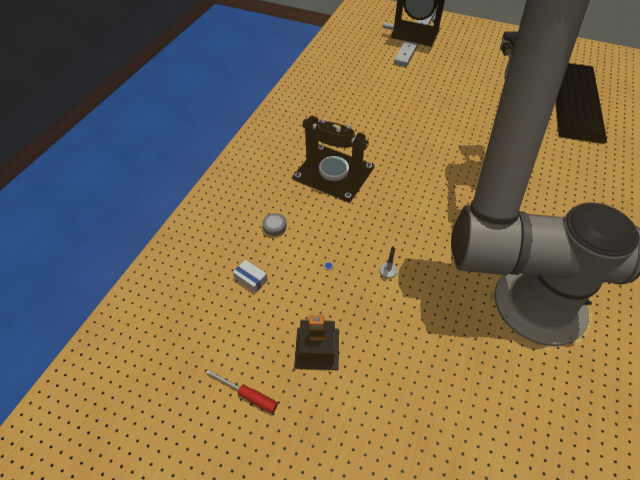

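The scene view shows the pen in its dock at about (348,185), the blue pad at (314,287) and the yellow spot at (235,356). In the side view the pen is at (316,325), the blue pad at (328,266) and the mount at (335,165). I'll enlarge these parts next.

```bash
cat > h.py <<'E'
from workcell import manip
import cv2,numpy as np
from scipy.optimize import least_squares
def proj(n,X):
    c=manip.camera_info(n); p=np.array(X,float)@np.array(c['R']).T+np.array(c['t'])
    return np.stack([c['fx']*p[...,0]/p[...,2]+c['cx'],c['fy']*p[...,1]/p[...,2]+c['cy']],-1)
def atz(n,uv,z):
    c=manip.camera_info(n);R=np.array(c['R']);o=-R.T@np.array(c['t'])
    d=R.T@np.array([(uv[0]-c['cx'])/c['fx'],(uv[1]-c['cy'])/c['fy'],1]);return o+d*(z-o[2])/d[2]
def tri(a,b):
    f=lambda X:np.r_[proj('scene',X)-a,proj('side',X)-b]
    r=least_squares(f,[400,-400,50]);return r.x,r.fun
def blob(im,lo,hi,box):
    x0,y0,x1,y1=box;h=cv2.cvtColor(im[y0:y1,x0:x1],cv2.COLOR_RGB2HSV)
    ys,xs=np.nonzero(cv2.inRange(h,lo,hi));return np.array([xs.mean()+x0,ys.mean()+y0]),len(xs)
E
python3 - <<'E'
from h import *
s=cv2.imread('pics/scene0.png');d=cv2.imread('pics/side0.png')
def crop(i,x,y,w,h,W,H): return cv2.resize(i[y:y+h,x:x+w],(W,H),interpolation=cv2.INTER_CUBIC)
a=np.hstack([crop(s,310,160,80,80,400,300)[:,:],crop(d,280,300,80,80,400,300)])
b=np.hstack([crop(s,160,305,180,175,400,300),crop(d,285,105,100,100,400,300)])
cv2.imwrite('pics/c1.png',np.vstack([a,b]))
S=s[:,:,::-1].copy();D=d[:,:,::-1].copy()
bs=blob(S,(105,120,80),(125,255,255),(300,275,330,300));bd=blob(D,(105,120,80),(125,255,255),(315,255,340,275))
ye=blob(S,(24,120,120),(35,255,255),(220,340,250,370))
print(bs,bd,ye)
print(tri(bs[0],bd[0]),atz('scene',bs[0],4),atz('side',bd[0],4))
E
```

```text
(array([313.26829268, 286.29268293]), 41) (array([328.14285714, 265.07142857]), 28) (array([233.99270073, 355.69343066]), 137)
(array([506.06494277,  95.54827446,   4.74409369]), array([ 0.25931012,  0.03327095,  0.3314472 , -0.06390796])) [505.07779387  96.01240082   4.        ] [506.94180159  95.59167748   4.        ]
```

View pics/c1.png

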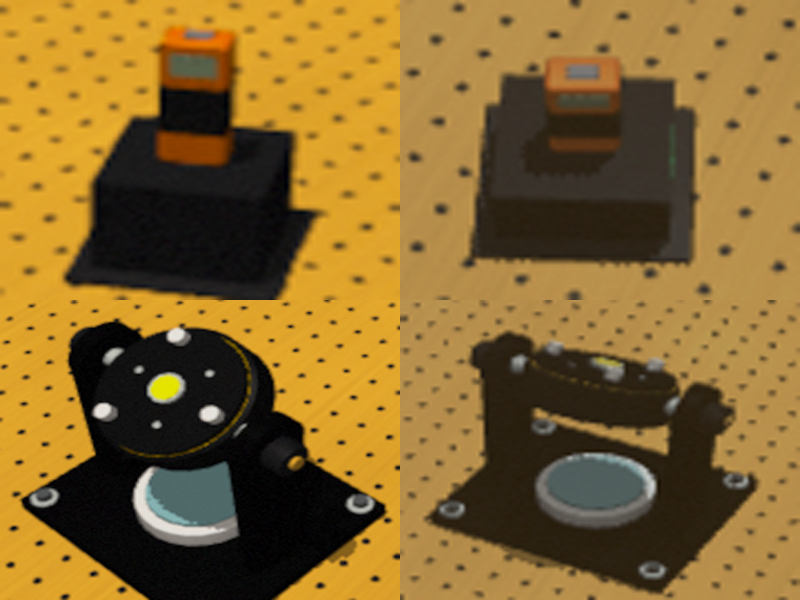

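The crops show the dock foot corners in both views, the mount base plate, and the yellow spot in the side view at about pixel (337,126). Next I'll triangulate these.

```bash
python3 - <<'E'
from h import *
np.set_printoptions(precision=1,suppress=True)
for n in('scene','side'):
    c=manip.camera_info(n);print(n,-np.array(c['R']).T@c['t'])
F=lambda n,l,z:np.array([atz(n,p,z) for p in l])
print('dock side',F('side',[(294.4,368),(338.4,369.9)],0)); print('dock scene',F('scene',[(323.2,234.7),(366.4,239.2),(374.4,216.3)],0))
print('docktop side', F('side',[(300,320.0),(334.6,321),(334.4,352.5)],66)) 
print('docktop scene',F('scene',[(337,191.5),(368.5,195),(365,213),(329,208.5)],66))
ms=F('side',[(292.5,177.7),(350.5,202.3),(374.3,166.3)],14);mc=F('scene',[(170,423.4),(333.2,427.5)],14)
print('mount side',ms,'scene',mc,'centre',(ms[0]+ms[2])/2)
print('spot',tri([234,355.7],[336.8,125.7]))
print('pentop', F('scene',[(343,168),(357,169.5),(356.5,173.5),(342.5,171.5)],146),F('side',[(310,315.5),(324,316.0),(324,323),(309.5,323)],146))
E
```

```text
scene [1004.8 -561.   728.9]
side [282.5 671.8 941.2]
dock side [[474.3 369.9   0. ]
 [384.2 336.9   0. ]]
dock scene [[418.4 251.3   0. ]
 [505.7 291.4   0. ]
 [473.8 377.5   0. ]]
docktop side [[494.5 289.2  66. ]
 [424.4 262.5  66. ]
 [398.2 329.2  66. ]]
docktop scene [[401.4 329.7  66. ]
 [467.4 357.1  66. ]
 [499.1 291.9  66. ]
 [426.3 262.7  66. ]]
mount side [[ 714.6 -139.1   14. ]
 [ 526.1 -115.1   14. ]
 [ 510.8 -275.2   14. ]] scene [[ 519.2 -285.1   14. ]
 [ 722.7 -150.7   14. ]] centre [ 612.7 -207.1   14. ]
spot (array([ 614.7, -224.5,  168.9]), array([-0., -0., -0.,  0.]))
pentop [[431.7 307.  146. ]
 [459.4 318.3 146. ]
 [467.6 303.6 146. ]
 [439.1 294.1 146. ]] [[460.9 307.5 146. ]
 [434.8 297.9 146. ]
 [429.  311.9 146. ]
 [455.3 322.9 146. ]]
```

Request:
carry_out(steps=[{"dx": 4.27, "dy": -3.85, "dz": 0, "yaw": 0}, {"dx": 4.27, "dy": -3.85, "dz": 0, "yaw": 0}, {"dx": 4.27, "dy": -3.85, "dz": 0, "yaw": 0}, {"dx": 4.27, "dy": -3.85, "dz": 0, "yaw": 0}, {"dx": 4.27, "dy": -3.85, "dz": 0, "yaw": 0}, {"dx": 4.27, "dy": -3.85, "dz": 0, "yaw": 0}, {"dx": 4.27, "dy": -3.85, "dz": 0, "yaw": 0}, {"dx": 4.27, "dy": -3.85, "dz": 0, "yaw": 0}], fingers=7)

```text
t: 1.1
tcp_pos: [400.5, -58.7, 226.7]
tool_rot: [[0.915, 0.404, 0.0], [0.404, -0.915, -0.0], [0.0, 0.0, -1.0]]
ft_force: [0.4, 0.6, -0.1]
gripper_width: 70.0
grasp_force: 0.0
```

Request:
carry_out(steps=[{"dx": 2.41, "dy": -3.95, "dz": 0, "yaw": 0}, {"dx": 2.41, "dy": -3.95, "dz": 0, "yaw": 0}, {"dx": 2.41, "dy": -3.95, "dz": 0, "yaw": 0}, {"dx": 2.41, "dy": -3.95, "dz": 0, "yaw": 0}, {"dx": 2.41, "dy": -3.95, "dz": 0, "yaw": 0}, {"dx": 2.41, "dy": -3.95, "dz": 0, "yaw": 0}, {"dx": 2.41, "dy": -3.95, "dz": 0, "yaw": 0.03}, {"dx": 2.0, "dy": -3.5, "dz": 0, "yaw": 0}])

```text
t: 2.1
tcp_pos: [447.9, 302.2, 226.2]
tool_rot: [[0.926, 0.377, -0.001], [0.377, -0.926, -0.0], [-0.001, 0.0, -1.0]]
ft_force: [1.0, -0.3, 0.4]
gripper_width: 69.6
grasp_force: 0.0
```

```bash
python3 - <<'E'
from h import *
np.set_printoptions(precision=3,suppress=True)
o=manip.get_obs();print(o['t'],o['tcp_pos'],o['tool_rot'],o['joint_positions'])
c=manip.camera_info('wrist');print(c)
cv2.imwrite('pics/w1.png',manip.camera('wrist')[:,:,::-1])
E
```

```text
2.1 [447.911 302.159 226.233] [[ 0.926  0.377 -0.001]
 [ 0.377 -0.926 -0.   ]
 [-0.001  0.    -1.   ]] [ 0.452  0.371  1.482 -0.     1.289  1.636]
{'fx': 371.64829954431775, 'fy': 371.64829954431775, 'cx': 313.83804839128305, 'cy': 244.95096045118092, 'R': array([[ 0.375, -0.927,  0.001],
       [-0.89 , -0.36 ,  0.278],
       [-0.258, -0.105, -0.96 ]]), 't': array([112.009, 473.167, 536.962])}
```

View pics/w1.png

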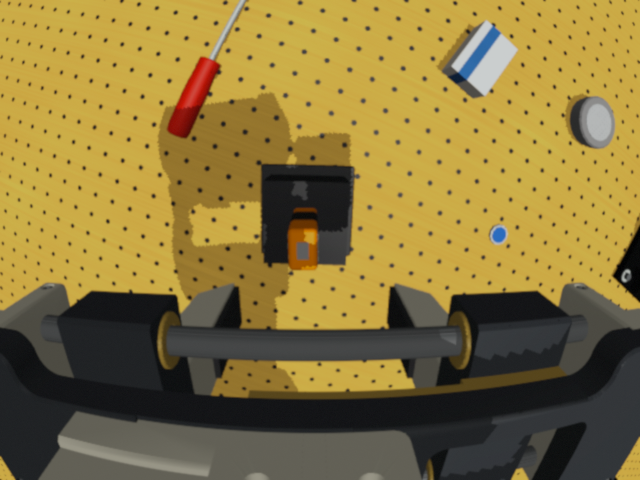

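The wrist view shows the pen's top face centred at about (302,251), aligned with the image axes, and the blue spot at (499,235).

```bash
cat >> h.py <<'E'
def watz(uv,z,c=None):
    c=c or manip.camera_info('wrist');R=np.array(c['R']);o=-R.T@np.array(c['t'])
    a=np.array([uv[0]-c['cx'],uv[1]-c['cy']]);r=np.hypot(*a);th=r/c['fx']
    d=R.T@np.r_[a/max(r,1e-9)*np.sin(th),np.cos(th)];return o+d*(z-o[2])/d[2]
E
python3 - <<'E'
from h import *
np.set_printoptions(precision=1,suppress=True)
im=cv2.imread('pics/w1.png')[:,:,::-1].copy()
b=blob(im,(105,120,80),(125,255,255),(480,220,520,250));print(b,watz(b[0],4))
for p in [(289,232),(317,232),(317,270),(289,270),(302,251)]: print(watz(p,146))
for p in [(262,166),(354,166),(346,263),(265,263)]: print(watz(p,0 if p[1]<200 else 66))
h=cv2.cvtColor(im,cv2.COLOR_RGB2HSV)[200:280,270:340]
m=cv2.inRange(h,(5,180,120),(18,255,255));ys,xs=np.nonzero(m);print(xs.min()+270,xs.max()+270,ys.min()+200,ys.max()+200)
for y in range(205,275,6):
  q=np.nonzero(m[y-200])[0]; print(y,q.min()+270 if len(q) else '',q.max()+270 if len(q) else '')
E
```

```text
(array([498.6, 234.4]), 138) [508.1 101.7   4. ]
[456.2 327.4 146. ]
[463.2 310.3 146. ]
[438.5 300.2 146. ]
[431.3 317.9 146. ]
[447.2 314.6 146. ]
[473.5 374.9   0. ]
[509.2 286.9   0. ]
[428.  266.9  66. ]
[400.2 335.   66. ]
288 317 228 269
205  
211  
217  
223  
229 290 315
235 289 316
241 289 316
247 289 316
253 289 316
259 289 316
265 289 316
271
```

Request:
carry_out(steps=[{"dx": 0.3, "dy": -0.9, "dz": 0, "yaw": 0}, {"dx": 0, "dy": 0, "dz": 3, "yaw": 0}, {"dx": 0, "dy": 0, "dz": 3, "yaw": 0}, {"dx": 0, "dy": 0, "dz": 3, "yaw": 0}, {"dx": 0, "dy": 0, "dz": 0, "yaw": 0}, {"dx": 0, "dy": 0, "dz": 0, "yaw": 0}, {"dx": 0, "dy": 0, "dz": 0, "yaw": 0}, {"dx": 0, "dy": 0, "dz": 0, "yaw": 0}])

```text
t: 3.15
tcp_pos: [448.0, 310.1, 137.7]
tool_rot: [[0.926, 0.376, 0.002], [0.376, -0.926, 0.001], [0.002, -0.0, -1.0]]
ft_force: [0.3, 0.1, 0.2]
gripper_width: 69.9
grasp_force: 0.0
```

```bash
python3 - <<'E'
from h import *
np.set_printoptions(precision=1,suppress=True)
o=manip.get_obs();print(o['t'],o['tcp_pos'])
c=manip.camera_info('wrist');print(-np.array(c['R']).T@c['t'])
w=manip.camera('wrist');w=w[:,:,::-1].copy()
cv2.imwrite('pics/w2.png',w)
h=cv2.cvtColor(w,cv2.COLOR_BGR2HSV);m=cv2.inRange(h,(5,180,120),(18,255,255))
m[:, :200]=0;m[:,430:]=0;m[:180]=0;m[420:]=0
for y in range(200,420,8):
  q=np.nonzero(m[y])[0]
  if len(q)>8: print(y,q.min(),q.max(),watz([q.mean(),y],146,c))
E
```

```text
3.15 [448.  310.1 137.7]
[517.4 338.6 295.5]
288 292 334 [459.4 315.5 146. ]
296 292 334 [455.9 314.  146. ]
304 292 334 [452.3 312.6 146. ]
312 292 334 [448.6 311.1 146. ]
320 292 334 [444.8 309.6 146. ]
328 293 333 [440.9 308.2 146. ]
```

View pics/w2.png

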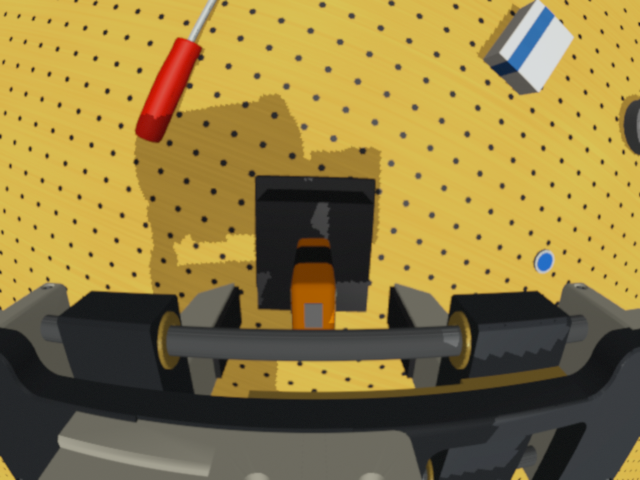

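The pen sits centrally between the fingers, at columns 292–334, with the blue spot at (544,262). Next I'll descend and grip it.

Request:
carry_out(steps=[{"dx": 0, "dy": 0, "dz": 2.5, "yaw": 0}, {"dx": 0, "dy": 0, "dz": 2.4, "yaw": 0}, {"dx": 0, "dy": 0, "dz": 0, "yaw": 0}, {"dx": 0, "dy": 0, "dz": 0, "yaw": 0}, {"dx": 0, "dy": 0, "dz": 0, "yaw": 0}, {"dx": 0, "dy": 0, "dz": 0, "yaw": 0}, {"dx": 0, "dy": 0, "dz": 0, "yaw": 0}, {"dx": 0, "dy": 0, "dz": 0, "yaw": 0}])

```text
t: 4.2
tcp_pos: [447.6, 310.0, 87.8]
tool_rot: [[0.926, 0.376, 0.0], [0.376, -0.926, -0.0], [0.0, 0.0, -1.0]]
ft_force: [0.1, 0.2, -0.1]
gripper_width: 69.8
grasp_force: 0.0
```

Request:
carry_out(steps=[{"dx": 0, "dy": 0, "dz": 0, "yaw": 0}, {"dx": 0, "dy": 0, "dz": 0, "yaw": 0}, {"dx": 0, "dy": 0, "dz": 0, "yaw": 0}, {"dx": 0, "dy": 0, "dz": 0, "yaw": 0}, {"dx": 0, "dy": 0, "dz": 0, "yaw": 0}, {"dx": 0, "dy": 0, "dz": 0, "yaw": 0}, {"dx": 0, "dy": 0, "dz": 0, "yaw": 0}, {"dx": 0, "dy": 0, "dz": 0, "yaw": 0}], fingers=1.2, newtons=25)

```text
t: 5.2
tcp_pos: [447.6, 310.0, 87.7]
tool_rot: [[0.927, 0.376, 0.0], [0.376, -0.927, -0.0], [0.0, 0.0, -1.0]]
ft_force: [0.1, 0.3, 0.3]
gripper_width: 20.0
grasp_force: 25.0
```

Request:
carry_out(steps=[{"dx": 0, "dy": 0, "dz": -2.5, "yaw": 0}, {"dx": 0, "dy": 0, "dz": -3.0, "yaw": 0}, {"dx": 0, "dy": 0, "dz": -3.0, "yaw": 0}, {"dx": 0, "dy": 0, "dz": 0, "yaw": 0}, {"dx": -0.4, "dy": 3.5, "dz": 0, "yaw": 0}, {"dx": -0.5, "dy": 4.5, "dz": 0, "yaw": 0}, {"dx": -0.5, "dy": 4.5, "dz": 0, "yaw": 0}, {"dx": -0.5, "dy": 4.5, "dz": 0, "yaw": 0}])

```text
t: 6.2
tcp_pos: [493.4, 143.8, 171.1]
tool_rot: [[0.926, 0.377, -0.002], [0.377, -0.926, -0.0], [-0.002, -0.0, -1.0]]
ft_force: [0.8, -0.6, -0.2]
gripper_width: 20.1
grasp_force: 25.0
```

Request:
carry_out(steps=[{"dx": -0.3, "dy": 3.0, "dz": 0, "yaw": 0}, {"dx": -0.2, "dy": 1.8, "dz": 1.0, "yaw": 0}, {"dx": 0, "dy": 0, "dz": 2, "yaw": 0}, {"dx": 0, "dy": 0, "dz": 2, "yaw": 0}, {"dx": 0, "dy": 0, "dz": 0, "yaw": 0}, {"dx": 0, "dy": 0, "dz": 0, "yaw": 0}, {"dx": 0, "dy": 0, "dz": 0, "yaw": 0}, {"dx": 0, "dy": 0, "dz": 0, "yaw": 0}])

```text
t: 7.2
tcp_pos: [507.6, 99.1, 123.2]
tool_rot: [[0.926, 0.376, 0.001], [0.376, -0.926, 0.0], [0.001, 0.0, -1.0]]
ft_force: [-0.7, -0.4, -0.9]
gripper_width: 19.8
grasp_force: 25.0
```

```bash
python3 - <<'E'
from h import *
np.set_printoptions(precision=1,suppress=True)
o=manip.get_obs();print(o['t'],o['tcp_pos'])
print('post',atz('scene',(243,272),3),atz('side',(389,271),3))
t=o['tcp_pos'].copy() if hasattr(o['tcp_pos'],'copy') else np.array(o['tcp_pos'])
t=np.array(t)-[0,0,75.7]
P=[]
for n in('scene','side'):
    i=manip.camera(n)[:,:,::-1].copy();x,y=proj(n,t).astype(int);print(n,proj(n,t),proj(n,[507,98.7,4]))
    P.append(cv2.resize(i[y-45:y+35,x-40:x+40],(400,400),interpolation=cv2.INTER_CUBIC))
cv2.imwrite('pics/p1.png',np.hstack(P))
E
```

```text
7.2 [507.6  99.1 123.2]
post [361.7  50.9   3. ] [359.9  52.7   3. ]
scene [314.8 268.8] [314.9 285.9]
side [327.5 256.3] [327.7 266. ]
```

View pics/p1.png

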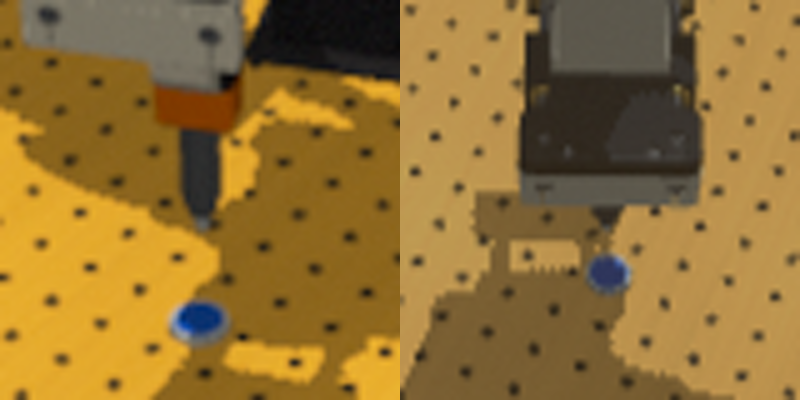

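Scene crop: the tip is at about (203,222) and the blue pad at (201,321). In the side crop the tip is at (607,228) and the pad at (609,273). They line up within a few mm, so I'll correct slightly and press in stages.

Request:
carry_out(steps=[{"dx": -0.05, "dy": 0.15, "dz": 2.0, "yaw": 0}, {"dx": 0, "dy": 0, "dz": 1.4, "yaw": 0}, {"dx": 0, "dy": 0, "dz": 0.5, "yaw": 0}, {"dx": 0, "dy": 0, "dz": 0.2, "yaw": 0}, {"dx": 0, "dy": 0, "dz": 0.1, "yaw": 0}, {"dx": 0, "dy": 0, "dz": 0.1, "yaw": 0}, {"dx": 0, "dy": 0, "dz": 0.1, "yaw": 0}, {"dx": 0, "dy": 0, "dz": 0, "yaw": 0}])

```text
t: 8.3
tcp_pos: [507.7, 97.4, 78.9]
tool_rot: [[0.927, 0.376, 0.001], [0.376, -0.927, -0.0], [0.001, 0.0, -1.0]]
ft_force: [-0.7, 0.1, -0.3]
gripper_width: 19.8
grasp_force: 25.0
```

Request:
carry_out(steps=[{"dx": 0, "dy": 0, "dz": 0.15, "yaw": 0}, {"dx": 0, "dy": 0, "dz": 0.15, "yaw": 0}, {"dx": 0, "dy": 0, "dz": 0, "yaw": 0}, {"dx": 0, "dy": 0, "dz": 0, "yaw": 0}, {"dx": 0, "dy": 0, "dz": 0, "yaw": 0}, {"dx": 0, "dy": 0, "dz": 0, "yaw": 0}, {"dx": 0, "dy": 0, "dz": 0, "yaw": 0}, {"dx": 0, "dy": 0, "dz": 0, "yaw": 0}])

```text
t: 9.3
tcp_pos: [507.6, 97.4, 75.8]
tool_rot: [[0.926, 0.376, 0.0], [0.376, -0.926, -0.0], [0.0, 0.0, -1.0]]
ft_force: [0.4, 0.9, 1.5]
gripper_width: 19.9
grasp_force: 25.0
```

```bash
python3 - <<'E'
from h import *
np.set_printoptions(precision=2,suppress=True)
for i in range(3):
    manip.camera('side');o=manip.get_obs();print(o['t'],o['tcp_pos'],o['ft_force'])
E
```

```text
9.35 [507.6   97.38  75.75] [0.77 0.51 2.21]
9.4 [507.62  97.38  75.76] [1.18 0.18 1.8 ]
9.45 [507.59  97.35  75.74] [0.69 0.25 2.37]
```

Request:
carry_out(steps=[{"dx": 0, "dy": 0, "dz": 0.08, "yaw": 0}, {"dx": 0, "dy": 0, "dz": 0, "yaw": 0}, {"dx": 0, "dy": 0, "dz": 0, "yaw": 0}, {"dx": 0, "dy": 0, "dz": 0, "yaw": 0}, {"dx": 0, "dy": 0, "dz": 0, "yaw": 0}, {"dx": 0, "dy": 0, "dz": 0, "yaw": 0}, {"dx": 0, "dy": 0, "dz": 0, "yaw": 0}, {"dx": 0, "dy": 0, "dz": 0, "yaw": 0}])

```text
t: 10.45
tcp_pos: [507.5, 97.4, 74.9]
tool_rot: [[0.926, 0.376, 0.0], [0.376, -0.926, -0.0], [0.0, 0.0, -1.0]]
ft_force: [1.8, 0.2, 2.0]
gripper_width: 19.9
grasp_force: 25.0
```

Request:
carry_out(steps=[{"dx": 0, "dy": 0, "dz": 0, "yaw": 0}, {"dx": 0, "dy": 0, "dz": 0, "yaw": 0}, {"dx": 0, "dy": 0, "dz": 0, "yaw": 0}, {"dx": 0, "dy": 0, "dz": 0, "yaw": 0}, {"dx": 0, "dy": 0, "dz": 0, "yaw": 0}, {"dx": 0, "dy": 0, "dz": 0, "yaw": 0}, {"dx": 0, "dy": 0, "dz": 0, "yaw": 0}, {"dx": 0, "dy": 0, "dz": 0, "yaw": 0}])

```text
t: 11.45
tcp_pos: [507.5, 97.4, 74.9]
tool_rot: [[0.926, 0.376, 0.0], [0.376, -0.926, -0.0], [0.0, 0.0, -1.0]]
ft_force: [1.6, 0.1, 2.5]
gripper_width: 20.3
grasp_force: 25.0
```

```bash
python3 - <<'E'
from h import *
np.set_printoptions(precision=1,suppress=True)
o=manip.get_obs();t=np.array(o['tcp_pos'])-[0,0,75.7];print(o['t'],o['tcp_pos'],o['ft_force'])
P=[]
for n in('scene','side'):
    i=manip.camera(n)[:,:,::-1].copy();x,y=proj(n,t).astype(int)
    P.append(cv2.resize(i[y-45:y+35,x-40:x+40],(400,400),interpolation=cv2.INTER_CUBIC))
cv2.imwrite('pics/p2.png',np.hstack(P))
E
```

```text
11.45 [507.5  97.4  74.9] [1.6 0.1 2.5]
```

View pics/p2.png

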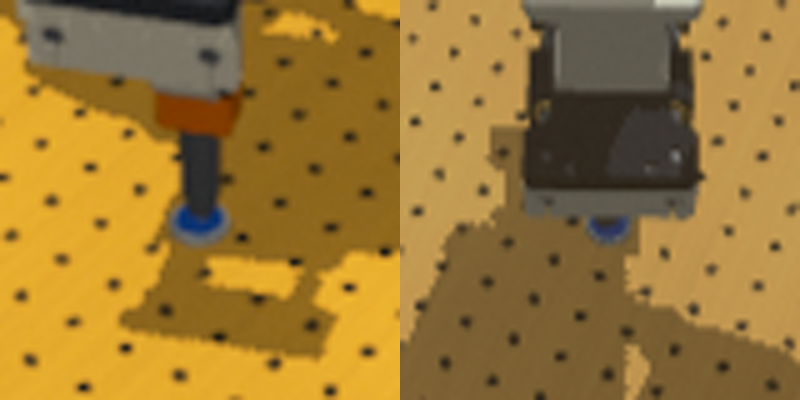

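The reference reading looks centred: the tip is on the pad at about (201,220) in the scene crop, and it was held for over 2 s. Next I'll fit the mirror tilt from the screw heads and the yellow spot, while lifting away.

```bash
python3 - <<'E'
from h import *
np.set_printoptions(precision=3,suppress=True)
s=cv2.imread('pics/scene0.png')
hsv=cv2.cvtColor(s,cv2.COLOR_BGR2HSV)
m=cv2.inRange(hsv,(0,0,140),(180,70,255));m[:310]=0;m[400:]=0;m[:,:170]=0;m[:,310:]=0
n,l,st,ce=cv2.connectedComponentsWithStats(m)
for i in range(1,n):
    if st[i,4]>5: print(ce[i],st[i])
S0=[p for p in [ce[i] for i in range(1,n)]]
def pick(p): 
    i=min(range(1,n),key=lambda i:np.hypot(*(ce[i]-p))); return ce[i]
obs=[np.array([234,355.7])]+[pick(p) for p in [(239.6,326),(207,369.5),(255,370.5)]]
sd=np.array([336.8,125.7])
def pts(v):
    x,y,phi,th,ph=v
    ex=np.array([np.cos(phi),np.sin(phi),0]);ey=np.array([-np.sin(phi),np.cos(phi),0])
    n=-np.sin(th)*ex+np.cos(th)*np.array([0,0,1]);cx=np.cos(th)*ex+np.sin(th)*np.array([0,0,1])
    o=np.array([x,y,150])
    P=[o+22*n]+[o+25*n+41*(np.cos(ph+k*2.0944)*cx+np.sin(ph+k*2.0944)*ey) for k in range(3)]
    return P
def best(sig):
  B=None
  for ph in np.arange(0,2.09,.2):
   for sg in(1,-1):
    for q in range(3):
     od=[1+(q+sg*k)%3 for k in range(3)]
     def f(v):
        P=pts(v);r=[proj('scene',P[0])-obs[0]]+[proj('scene',P[1+k])-obs[od[k]] for k in range(3)]+[(proj('side',P[0])-sd)]
        return np.r_[np.concatenate(r),(v[2]-1.457)/sig]
     r=least_squares(f,[615,-213,1.457,.5,ph])
     if B is None or r.cost<B.cost:B=r
  return B
B=best(.02)
print(B.x,B.cost,B.fun,pts(B.x)[0]);B=best(1.);print(B.x,B.cost,pts(B.x)[0])
E
```

```text
[238.673 325.182] [235 321   8   9  55]
[209.929 336.679] [207 334   7   7  28]
[222.125 345.125] [221 344   3   3   8]
[254.  347.5] [253 346   3   4   8]
[236.83  357.404] [227 348  16  17  47]
[205.636 369.145] [202 365   8   9  55]
[253.828 370.906] [250 367   9   9  64]
[230.111 377.333] [229 376   3   4   9]Traceback (most recent call last):
  File "<stdin>", line 33, in <module>
  File "<stdin>", line 30, in best
    return func(*args, **kwargs)
    result = trf(vector_fun.fun, vector_fun.jac, x0, f0, J0, lb, ub, ftol, xtol,
                 gtol, max_nfev, x_scale, loss_function, tr_solver,
                 tr_options.copy(), verbose, callback=callback_wrapped)
    return trf_no_bounds(
        fun, jac, x0, f0, J0, ftol, xtol, gtol, max_nfev, x_scale,
        loss_function, tr_solver, tr_options, verbose, callback=callback)
    J = jac(x)
    self._update_jac()
    ~~~~~~~~~~~~~~~~^^
    self.J = self.jac_wrapped(xp_copy(self.x), f0=self.f)
             ~~~~~~~~~~~~~~~~^^^^^^^^^^^^^^^^^^^^^^^^^^^^
    J, dct = approx_derivative(
             ~~~~~~~~~~~~~~~~~^
        self.f
[... 294 characters left out ...]
                           ^^^^^^^^^^^^^^^^^^^^^^
                             mf)
                             ^^^
    df = [f_eval - f0 for f_eval in f_evals]
                                    ^^^^^^^
    f = np.atleast_1d(self.fun(x, *self.args, **self.kwargs))
                      ~~~~~~~~^^^^^^^^^^^^^^^^^^^^^^^^^^^^^^
    return np.atleast_1d(self.fun(x))
                         ~~~~~~~~^^^
    return self.f(x, *self.args, **self.kwargs)
           ~~~~~~^^^^^^^^^^^^^^^^^^^^^^^^^^^^^^
  File "<stdin>", line 28, in f
  File "h.py", line 5, in proj
    c=manip.camera_info(n); p=np.array(X,float)@np.array(c['R']).T+np.array(c['t'])
ValueError: time passes only in moves, steps and waits
```

Request:
carry_out(steps=[{"dx": 0, "dy": 0, "dz": -0.8, "yaw": 0}, {"dx": 0, "dy": 0, "dz": -2.5, "yaw": 0}, {"dx": 0, "dy": 0, "dz": -3.5, "yaw": 0}, {"dx": 0, "dy": 0, "dz": -3, "yaw": 0}, {"dx": 1, "dy": -4.4, "dz": 0, "yaw": 0}, {"dx": 1, "dy": -4.4, "dz": 0, "yaw": 0}, {"dx": 1, "dy": -4.4, "dz": 0, "yaw": 0}, {"dx": 1, "dy": -4.4, "dz": 0, "yaw": 0}])

```text
t: 12.55
tcp_pos: [477.0, 276.4, 172.6]
tool_rot: [[0.927, 0.376, -0.002], [0.376, -0.927, -0.001], [-0.003, 0.0, -1.0]]
ft_force: [1.8, -0.1, -1.5]
gripper_width: 19.8
grasp_force: 25.0
```

My move overlapped that script and made it fail. I'll keep the two separate from here on.

```bash
sed -i 's/^def proj(n,X):/import functools\n@functools.cache\ndef cam(n): return manip.camera_info(n)\ndef proj(n,X):/; s/    c=manip.camera_info(n); p=/    c=cam(n); p=/' h.py
cat > fit.py <<'E'
from h import *
np.set_printoptions(precision=3,suppress=True)
obs=[np.array(p) for p in [(234.5,356.2),(239.2,325.7),(206.1,369.6),(254.3,371.4)]]
sd=np.array([336.8,125.7])
def pts(v):
    x,y,phi,th,ph=v
    ex=np.array([np.cos(phi),np.sin(phi),0]);ey=np.array([-np.sin(phi),np.cos(phi),0]);z=np.array([0,0,1])
    n=-np.sin(th)*ex+np.cos(th)*z;cx=np.cos(th)*ex+np.sin(th)*z;o=np.array([x,y,150])
    return np.array([o+22*n]+[o+25*n+41*(np.cos(ph+k*2.0944)*cx+np.sin(ph+k*2.0944)*ey) for k in range(3)])
if __name__=='__main__':
  for sig in (.02,1):
    B=None
    for ph in np.arange(-3.1,3.1,.5):
      for od in ([0,1,2,3],[0,1,3,2]):
        f=lambda v:np.r_[(proj('scene',pts(v))-np.array(obs)[od]).ravel(),.5*(proj('side',pts(v)[0])-sd),(v[2]-1.457)/sig]
        r=least_squares(f,[615,-213,1.457,.5,ph])
        if B is None or r.cost<B.cost:B=r
    print(B.x,B.cost,B.fun,pts(B.x)[0])
E
python3 fit.py
```

```text
[ 616.655 -214.462    1.457    0.502    0.525] 0.13206893681158322 [-0.338 -0.233  0.148  0.065  0.147  0.111  0.025  0.022 -0.108 -0.148
  0.017] [ 615.456 -224.987  169.282]
[ 616.557 -214.441    1.466    0.503    0.518] 0.12839588377096448 [-0.342 -0.238  0.121  0.04   0.121  0.093  0.08   0.063 -0.107 -0.147
  0.009] [ 615.444 -224.982  169.278]
```

The fit gives a tilt of about 0.50 rad, a mount x heading of about 1.46, and the spot near (616,-224,169). The tool can't tilt, so I'll pivot the pen in the fingers by pushing its nose against the dock's side edge.

Request:
carry_out(steps=[{"dx": 2, "dy": -2.1, "dz": 0, "yaw": 0}, {"dx": 1.95, "dy": -2.1, "dz": 0, "yaw": 0}, {"dx": 0, "dy": 0, "dz": 2.5, "yaw": 0}, {"dx": 0, "dy": 0, "dz": 2.5, "yaw": 0}, {"dx": 0, "dy": 0, "dz": 1.2, "yaw": 0}, {"dx": 0, "dy": 0, "dz": 0, "yaw": 0}, {"dx": 0, "dy": 0, "dz": 0, "yaw": 0}, {"dx": 0, "dy": 0, "dz": 0, "yaw": 0}])

```text
t: 13.55
tcp_pos: [499.6, 329.4, 111.9]
tool_rot: [[0.927, 0.376, 0.002], [0.376, -0.927, 0.001], [0.002, -0.0, -1.0]]
ft_force: [-0.2, 0.1, -0.9]
gripper_width: 19.7
grasp_force: 25.0
```

Request:
carry_out(steps=[{"dx": -0.5, "dy": 0, "dz": 0, "yaw": 0}, {"dx": -0.3, "dy": 0, "dz": 0, "yaw": 0}, {"dx": -0.3, "dy": 0, "dz": 0, "yaw": 0}, {"dx": -0.3, "dy": 0, "dz": 0, "yaw": 0}, {"dx": -0.3, "dy": 0, "dz": 0, "yaw": 0}, {"dx": 0, "dy": 0, "dz": 0, "yaw": 0}, {"dx": 0, "dy": 0, "dz": 0, "yaw": 0}, {"dx": 0, "dy": 0, "dz": 0, "yaw": 0}], newtons=12)

```text
t: 14.55
tcp_pos: [483.6, 322.9, 111.0]
tool_rot: [[0.927, 0.376, 0.001], [0.376, -0.927, 0.0], [0.001, 0.0, -1.0]]
ft_force: [2.4, 1.5, 0.8]
gripper_width: 20.4
grasp_force: 12.0
```

Request:
carry_out(steps=[{"dx": -0.4, "dy": 0, "dz": 0, "yaw": 0}, {"dx": -0.4, "dy": 0, "dz": 0, "yaw": 0}, {"dx": -0.4, "dy": 0, "dz": 0, "yaw": 0}, {"dx": -0.4, "dy": 0, "dz": 0, "yaw": 0}, {"dx": -0.4, "dy": 0, "dz": 0, "yaw": 0}, {"dx": -0.4, "dy": 0, "dz": 0, "yaw": 0}, {"dx": -0.3, "dy": 0, "dz": 0, "yaw": 0}, {"dx": 0, "dy": 0, "dz": 0, "yaw": 0}])

```text
t: 15.55
tcp_pos: [457.9, 312.5, 111.0]
tool_rot: [[0.927, 0.376, -0.001], [0.376, -0.927, -0.0], [-0.001, 0.0, -1.0]]
ft_force: [1.4, 1.4, -0.7]
gripper_width: 20.0
grasp_force: 12.0
```

```bash
python3 - <<'E'
from h import *
np.set_printoptions(precision=2,suppress=True)
o=manip.get_obs();t=np.array(o['tcp_pos']);print(o['t'],t,o['ft_force'],o['gripper_width'],o['grasp_force'])
g=t+[0,0,18.8];e=np.array([.926,.376,0])
P=[]
for n in('scene','side'):
    i=manip.camera(n)[:,:,::-1].copy();x,y=proj(n,t).astype(int)
    c=cv2.resize(i[y-60:y+60,x-40:x+40],(400,600),interpolation=cv2.INTER_CUBIC)
    q=(proj(n,np.array([g+(94.6)*(np.sin(a)*e-np.cos(a)*np.array([0,0,1])) for a in(.35,.5,.65)]))-[x-40,y-60])*5
    for p in q: cv2.circle(c,tuple(int(v) for v in p),3,(255,0,255),1)
    P.append(c)
cv2.imwrite('pics/v1.png',np.hstack(P))
E
```

```text
15.55 [457.89 312.53 110.95] [ 1.36  1.42 -0.7 ] 20.048664871677637 11.999960839748383
```

View pics/v1.png

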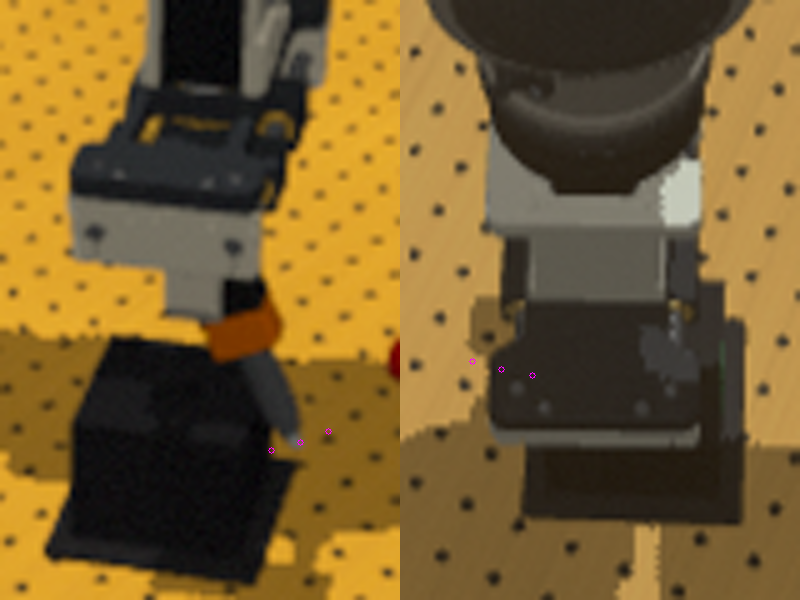

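The scene crop shows the tip at about (297,437), right on the 0.50 rad marker. Next I'll firm the grip, back off, lift and turn.

Request:
carry_out(steps=[{"dx": 0, "dy": 0, "dz": 0, "yaw": 0}, {"dx": 1.5, "dy": 0, "dz": 0, "yaw": 0}, {"dx": 0, "dy": 0, "dz": -4, "yaw": 0}, {"dx": 0, "dy": 0, "dz": -5, "yaw": 0}, {"dx": 0, "dy": 0, "dz": -5, "yaw": 0}, {"dx": 0, "dy": 0, "dz": -4, "yaw": -0.17}, {"dx": 0, "dy": 0, "dz": 0, "yaw": -0.18}, {"dx": 0, "dy": 0, "dz": 0, "yaw": -0.18}], newtons=25)

```text
t: 16.65
tcp_pos: [471.5, 318.1, 290.9]
tool_rot: [[0.604, 0.797, -0.001], [0.797, -0.604, -0.001], [-0.001, -0.001, -1.0]]
ft_force: [0.3, -0.2, -1.8]
gripper_width: 20.0
grasp_force: 25.0
```

Request:
carry_out(steps=[{"dx": 0, "dy": 0, "dz": 0, "yaw": -0.18}, {"dx": 0, "dy": 0, "dz": 0, "yaw": -0.18}, {"dx": 0, "dy": 0, "dz": 0, "yaw": -0.18}, {"dx": 0, "dy": 0, "dz": 0, "yaw": 0}, {"dx": 0, "dy": 0, "dz": 0, "yaw": 0}, {"dx": 0, "dy": 0, "dz": 0, "yaw": 0}, {"dx": 0, "dy": 0, "dz": 0, "yaw": 0}, {"dx": 0, "dy": 0, "dz": 0, "yaw": 0}])

```text
t: 17.65
tcp_pos: [472.2, 318.3, 290.9]
tool_rot: [[0.115, 0.993, -0.0], [0.993, -0.115, -0.0], [-0.0, -0.0, -1.0]]
ft_force: [0.1, 0.6, -0.8]
gripper_width: 19.9
grasp_force: 25.0
```

Request:
carry_out(steps=[{"dx": -3.5, "dy": 1.3, "dz": 0, "yaw": 0}, {"dx": -4.8, "dy": 1.7, "dz": 0, "yaw": 0}, {"dx": -4.8, "dy": 1.7, "dz": 0, "yaw": 0}, {"dx": -4.8, "dy": 1.7, "dz": 0, "yaw": 0}, {"dx": -4.8, "dy": 1.7, "dz": 0, "yaw": 0}, {"dx": -4.8, "dy": 1.7, "dz": 0, "yaw": 0}, {"dx": -4.8, "dy": 1.7, "dz": 0, "yaw": 0}, {"dx": -4.8, "dy": 1.7, "dz": 0, "yaw": 0}])

```text
t: 18.65
tcp_pos: [561.0, -67.0, 291.1]
tool_rot: [[0.115, 0.993, 0.0], [0.993, -0.115, -0.0], [-0.0, 0.0, -1.0]]
ft_force: [0.9, -0.0, -1.3]
gripper_width: 19.7
grasp_force: 25.0
```

Request:
carry_out(steps=[{"dx": -4.8, "dy": 1.7, "dz": 0, "yaw": 0}, {"dx": -4.8, "dy": 1.7, "dz": 0, "yaw": 0}, {"dx": -4.8, "dy": 1.7, "dz": 0, "yaw": 0}, {"dx": -4.5, "dy": 1.5, "dz": 0, "yaw": 0}, {"dx": -1.8, "dy": 0.6, "dz": 0, "yaw": 0}, {"dx": 0, "dy": 0, "dz": 0, "yaw": 0}, {"dx": 0, "dy": 0, "dz": 0, "yaw": 0}, {"dx": 0, "dy": 0, "dz": 0, "yaw": 0}])

```text
t: 19.65
tcp_pos: [608.7, -277.9, 291.5]
tool_rot: [[0.113, 0.994, 0.0], [0.994, -0.113, -0.0], [-0.0, 0.0, -1.0]]
ft_force: [0.4, 0.1, -0.9]
gripper_width: 20.0
grasp_force: 25.0
```

Request:
carry_out(steps=[{"dx": 0.2, "dy": 0.15, "dz": 1, "yaw": 0}, {"dx": 0, "dy": 0, "dz": 1.5, "yaw": 0}, {"dx": 0, "dy": 0, "dz": 1.5, "yaw": 0}, {"dx": 0, "dy": 0, "dz": 0.5, "yaw": 0}, {"dx": 0, "dy": 0, "dz": 0, "yaw": 0}, {"dx": 0, "dy": 0, "dz": 0, "yaw": 0}, {"dx": 0, "dy": 0, "dz": 0, "yaw": 0}, {"dx": 0, "dy": 0, "dz": 0, "yaw": 0}])

```text
t: 20.65
tcp_pos: [610.4, -277.5, 246.3]
tool_rot: [[0.115, 0.993, 0.001], [0.993, -0.115, -0.0], [-0.0, 0.001, -1.0]]
ft_force: [0.4, 0.1, -1.4]
gripper_width: 19.8
grasp_force: 25.0
```

```bash
cat > look.py <<'E'
from h import *
import sys
np.set_printoptions(precision=1,suppress=True)
o=manip.get_obs();t=np.array(o['tcp_pos']);R=np.array(o['tool_rot']);e=R[:,0];print(o['t'],t,o['ft_force'])
a=.502;d=np.sin(a)*e-np.cos(a)*np.array([0,0,1])
g=t+[0,0,18.8];tip=g+94.6*d;S=np.array([616.5,-223.5,169.3]);print('tip',tip,'S-tip',S-tip)
P=[]
for n,w,h in(('scene',48,36),('side',48,36)):
    i=manip.camera(n)[:,:,::-1].copy();x,y=proj(n,S).astype(int)
    c=cv2.resize(i[y-h:y+h,x-w//2:x+w//2],(400,600),interpolation=cv2.INTER_CUBIC) if 0 else cv2.resize(i[y-h-14:y+h-14,x-w//2:x+w//2],(400,600),interpolation=cv2.INTER_CUBIC)
    k=400/w
    for q,col in((tip,(255,0,255)),(S,(255,255,0)),(tip-94.6*d,(0,255,0))):
        p=(proj(n,q)-[x-w//2,y-h-14])*k;print(n,proj(n,q),p);cv2.circle(c,tuple(int(v) for v in p),3,col,1)
    P.append(c)
cv2.imwrite(sys.argv[1],np.hstack(P))
E
python3 look.py pics/v2.png
```

```text
20.65 [ 610.4 -277.5  246.3] [ 0.4  0.1 -1.4]
tip [ 615.6 -232.3  182.1] S-tip [  0.9   8.8 -12.8]
scene [229.3 352.8] [152.9 398.2]
scene [235.5 355.6] [204.3 421.7]
scene [191.2 326.2] [-165.1  176.5]
side [337.7 119.9] [213.9 373.8]
side [336.  125.6] [200.1 421.9]
side [347.   83.5] [291.3  70.6]
```

View pics/v2.png

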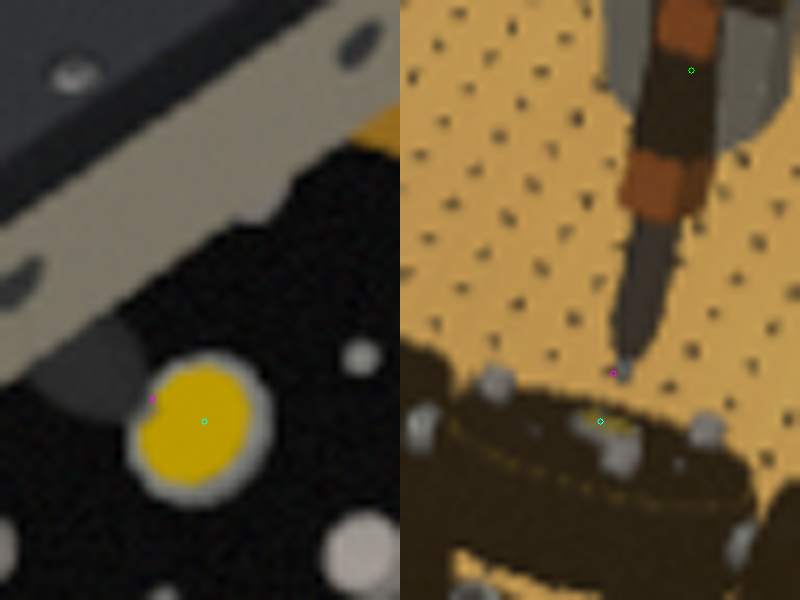

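The scene crop shows the tip at about (148,400) and the yellow spot centre at (196,427). The side crop shows the tip at (623,370) and the pad at (608,424). Both agree with the prediction within about 1 mm, so I'll approach along the pen's axis.

Request:
carry_out(steps=[{"dx": 0.3, "dy": -0.04, "dz": 0.4, "yaw": 0}, {"dx": 0.24, "dy": 0, "dz": 0.44, "yaw": 0}, {"dx": 0.14, "dy": 0, "dz": 0.26, "yaw": 0}, {"dx": 0.07, "dy": 0, "dz": 0.13, "yaw": 0}, {"dx": 0.07, "dy": 0, "dz": 0.13, "yaw": 0}, {"dx": 0.05, "dy": 0, "dz": 0.09, "yaw": 0}, {"dx": 0, "dy": 0, "dz": 0, "yaw": 0}, {"dx": 0, "dy": 0, "dz": 0, "yaw": 0}])

```text
t: 21.75
tcp_pos: [610.9, -268.9, 231.7]
tool_rot: [[0.115, 0.993, 0.0], [0.993, -0.115, -0.0], [-0.0, 0.0, -1.0]]
ft_force: [-1.5, -0.8, 1.8]
gripper_width: 19.7
grasp_force: 25.0
```

```bash
python3 - <<'E'
from h import *
np.set_printoptions(precision=2,suppress=True)
F=[]
for i in range(6):
    manip.camera('side');o=manip.get_obs();F.append(o['ft_force'])
print(o['t'],o['tcp_pos'],np.mean(F,0),np.std(F,0))
E
```

```text
22.05 [ 610.86 -268.84  231.47] [-1.33 -1.27  1.29] [0.61 0.28 0.3 ]
```

Request:
carry_out(steps=[{"dx": 0.07, "dy": 0, "dz": 0.13, "yaw": 0}, {"dx": 0, "dy": 0, "dz": 0, "yaw": 0}, {"dx": 0, "dy": 0, "dz": 0, "yaw": 0}, {"dx": 0, "dy": 0, "dz": 0, "yaw": 0}, {"dx": 0, "dy": 0, "dz": 0, "yaw": 0}, {"dx": 0, "dy": 0, "dz": 0, "yaw": 0}, {"dx": 0, "dy": 0, "dz": 0, "yaw": 0}, {"dx": 0, "dy": 0, "dz": 0, "yaw": 0}])

```text
t: 23.05
tcp_pos: [610.9, -268.1, 230.1]
tool_rot: [[0.115, 0.993, 0.0], [0.993, -0.115, -0.0], [-0.0, 0.0, -1.0]]
ft_force: [-1.6, -1.7, 2.6]
gripper_width: 19.9
grasp_force: 25.0
```

```bash
python3 - <<'E'
from h import *
np.set_printoptions(precision=2,suppress=True)
F=[]
for i in range(10):
    manip.camera('side');o=manip.get_obs();F.append(o['ft_force'])
print(o['t'],o['tcp_pos'],np.mean(F,0),np.std(F,0))
E
sed -i 's/94.6/90.1/g' look.py; python3 look.py pics/v3.png
```

```text
23.55 [ 610.95 -268.06  230.13] [-1.71 -2.7   1.91] [0.57 0.25 0.51]
23.55 [ 610.9 -268.1  230.1] [-2.  -3.2  1.7]
tip [ 615.9 -225.   169.9] S-tip [ 0.6  1.5 -0.6]
scene [234.4 355.8] [194.7 423.2]
scene [235.5 355.6] [204.3 421.7]
scene [199.4 331.4] [-96.4 219.9]
side [336.4 125.2] [203.6 418. ]
side [336.  125.6] [200.1 421.9]
side [345.2  90.9] [276.3 132.9]
```

View pics/v3.png

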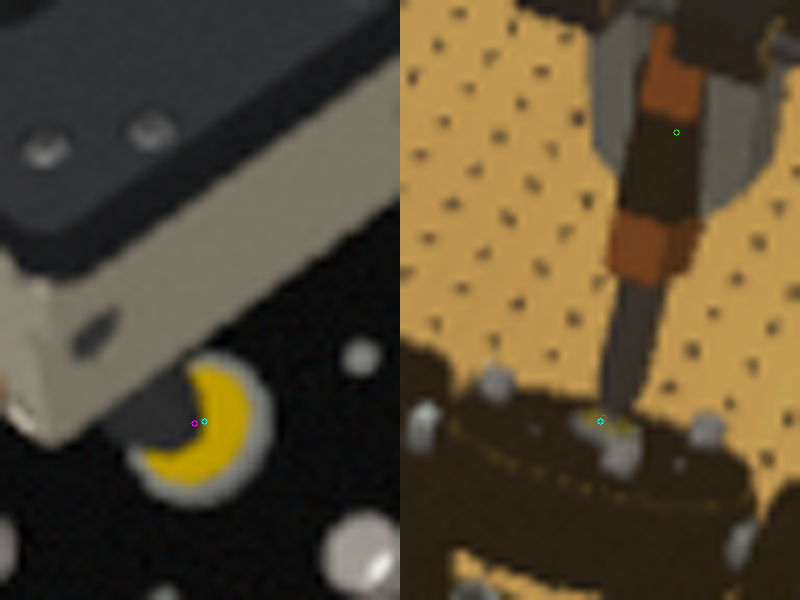

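The tip sits on the yellow pad near its centre, with the nose edge at about (198,415) in the scene crop. The screw heads haven't moved, so the cell is still in its set tilt. The force along the normal is about 4 N, so I'm handing in.

```bash
python3 -c "
from workcell import manip
print(manip.close_job())"
```

```text
the job is handed in; nothing more can be done
None
```

I took the reference reading on the blue pad at about 4 N for over two seconds, then handed the job in at 23.6 s with the pen held square on the yellow pad at about 4 N; the judge's verdict was not shown.

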